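# Stand the tea carton up in the tray

### The arm

A 6-joint arm with a two-finger parallel gripper is mounted at the origin on the work surface. World frame = base frame: x ahead of the robot, y to its left, z up, the work surface at z = 0. Lengths are in m, angles in rad, forces in N, time in s.
With the tool pointing down it reaches from about 0.25 to 0.775 m from the base axis. Payload 4 kg.
Tool frame: the origin (TCP) lies at the centre of the arm's flange, where the gripper is bolted on; the fingertips stand 199 mm ahead of it and the grasp point (between the pads) lies 180 mm ahead of it (robot.tcp_to_tips is the distance from the TCP to the fingertips, in m); z points along the fingers, y is the line along which they close (so a half turn about z gives the same grasp; the last joint's range is limited). The gripper opens to 94 mm and grips with 3 to 60 N. Pads are 16 mm wide; open, the fingers measure 119 mm over their backs; the gripper's body (75 mm by 177 mm) begins 78 mm behind the grasp point.
Start: joints at [-1.293, 0.087, 1.371, -0, 1.684, -0.103], TCP at [0.204, -0.511, 0.405] pointing down, gripper open.
Joint ranges: [-3.1, 3.1], [-0.76, 2.03], [0.27, 2.55], [-1.08, 4.22], [0.17, 2.65], [-2.57, 2.57]. Speed limits (rad/s): [2.79, 2.79, 3.14, 3.14, 3.14, 3.14].

### API

Orientations are given as [roll, pitch, yaw] about the fixed x, y, z axes, in that order (R = Rz(yaw) Ry(pitch) Rx(roll)).
In Python, from bench import telemetry, snapshot, ticket, robot gives the robot as it stands.
- The arm moves only by the tool apply_moves, never from a script. Its argument "moves" is a list that holds one entry, the list of rows, each a list of 5 numbers: the shift along the tool's x, y, z in units of 50 mm (1.0 is 50 mm), then the turn about the tool's z in units of 10 degrees (1.0 is 10 degrees), then the closure, from 0 (fully open) to 1 (shut). A call has 1 to 10 rows; each row is the pose to reach, as a shift and turn from the pose commanded when the call began, along the tool's axes at that moment; what a row does not reach only later rows make up. A row lasts 1/8 s, in which the tool goes at most 62.5 mm and 10.7 degrees, less where a joint would pass 70% of its speed; a pose out of reach is approached as far as the arm can. A call with a gripper value outside its range is refused whole. The fingers move at their own pace and stop on an object; the grip force is fixed at half the most. Time passes only in rows, so rows that repeat a pose let the fingers close. It gives the time, the measured TCP pose, the force, the opening and the grip force at its end, in the units of the state.
- telemetry.get_obs(): the state, without advancing time (a new reading comes with each control period).
- snapshot(name): name is "side" or "top" or "wrist"; returns a dict with "image" (400x640x3 uint8, red, green, blue), "fovy" (degrees; the focal length in pixels is half the picture's height over the tangent of half this angle, whatever the lens; pixels are square), "cx", "cy" (the principal point, pixels), "R" (3x3) and "t" (3): a world point X has camera coordinates R X + t. Camera axes: x right, y down, z forward; pixel columns grow to the right and rows downward; lengths in m; the calibration is good to about 2 mm. The wrist camera is an equidistant fisheye: a pixel r from the principal point sees the ray r / f radians off the axis. A picture is of the moment at which its call begins. There is no depth.
- ticket.close_job(): hands the job in; it is judged then, once.
The state is a dict: "time": time; "joint_positions": joint angles; "qvel": joint speeds; "joint_torque": joint torques, N m; "tool_pos": TCP position; "ee_rot": TCP orientation; "wrist_force": force on the tool from outside, world axes, zero at the start; "wrist_torque": the same for the moment, N m; "width": finger opening in m; "finger_force": force on a finger pad.
Only numpy, scipy, OpenCV 4.12 (cv2) and the standard library are available. Lean on these libraries where they do the work, as an engineer would, in place of code of your own. Each camera call takes 0.05 s, during which the arm holds its last target. There are 200 camera calls.

### The job

On the kitchen counter a long flat tea carton is lying on its broad face. Stand it upright on its short end in the middle of the empty part of the wooden tray, its broad faces turned the same way as those of the like carton already standing there. Leave that standing carton and the shorter lying carton where they are.

Things in the scene. Friction and masses are not known exactly. Their poses are not given: they have to be found in the camera images.
- carton_mid (a point): Centre of the carton to stand up: a plain brown cardboard carton with a pale panel on each broad face, 110 mm long (its x axis), 58 mm wide (y) and 34 mm thick (z), about 0.13 kg, rigid. It starts lying flat on the counter, z axis up, so its centre is 17 mm above the counter. Either end may become the bottom. Let go on its end within about 10 degrees of upright, it settles upright by itself, rocking for a second or two.
- tray_place (a point): Middle of the empty part of the tray, on the upper face of the tray's floor, 6 mm above the counter. The tray is a fixed low wooden tray, 134 mm (x) by 280 mm (y), with rims 6 mm thick reaching 14 mm above the counter. z is up; x is the direction that the broad faces of the standing cartons look along, y runs along the tray. This point is on the tray's middle line, 34 mm to the -y side of the tray's centre. Standing, the carton is 110 mm high, 58 mm along y, 34 mm along x.
- fellow_mid (a point): Centre of a like carton (110 x 58 x 34 mm) that already stands upright in the tray, loose, about 129 mm to the +y side of tray_place, its broad faces looking along the tray's x. Its own axes: z up (110 mm), y width (58 mm), x thickness (34 mm). To be left alone.
- short_mid (a point): Centre of a shorter carton of the same look, 74 mm long (x), 58 mm wide (y), 34 mm thick (z), lying flat and loose on the counter. Not wanted; to be left alone.
There are look-alikes about, which are no part of the job. What is shaped like the part that bears carton_mid but black or turquoise is not meant.

How it is judged:
By the outcome, as a careful person would: the job done as asked, in the order asked, and still so for the second after the job is handed in, with the robot touching nothing.
It also fails if it takes over 40 s, if anything falls off the work surface, if the arm or the gripper's body presses on something with over 40 N, if the wrist force passes 120 N, or if a joint passes its speed limit or range.

## Working session

There is one attempt and no reset: what is moved stays moved. The work goes in short steps, Python scripts to look and compute and a tool call to move; the robot and the scene stay as the last step left them, time stands still between calls to the robot, and variables do not carry over. Pictures are saved under pics/ and viewed, at most 10 in all, crops included, and the job is handed in when it is done.

Besides the shell and the picture viewer there is one more tool, called after "Call:" as a command line: name --argument value ..., lists and objects as JSON in quotes. apply_moves: Moves the arm, as the interface text tells. Its arguments: {"type":"object","properties":{"moves":{"type":"array","items":{"type":"array","items":{"type":"array","items":{"type":"number"}}}}},"required":["moves"]}

```bash
ls; mkdir -p pics
python3 - <<'E'
from bench import telemetry, snapshot
import cv2,pickle
S={n:snapshot(n) for n in("side","top","wrist")}
pickle.dump(S,open("s0.pkl","wb"))
for n,s in S.items():
    cv2.imwrite(f"pics/{n}0.png",s["image"][:,:,::-1]); print(n,s["fovy"],s["cx"],s["cy"],(-s["R"].T@s["t"]).round(3))
print(telemetry.get_obs())
E
```

```text
pics
side 44.371794228146506 319.92284943227764 199.4359070182197 [ 0.038 -0.924  0.994]
top 57.04681327403389 314.92911365291536 198.0692203267753 [0.311 0.028 0.954]
wrist 65.70646984690485 318.76431665575075 200.8100420972479 [ 0.275 -0.483  0.384]
{'time': 0.15, 'joint_positions': array([-1.29311047e+00,  8.78067574e-02,  1.37187749e+00, -1.74503274e-05,
        1.68360701e+00, -1.03113859e-01]), 'qvel': array([-0.00110458, -0.00327166, -0.00237746,  0.00039672,  0.00155654,
        0.00050325]), 'joint_torque': array([ 2.01906776e-03, -3.40643406e+01, -3.02792108e+01,  7.18464958e-02,
        3.04883171e-02, -1.10870949e-04]), 'tool_pos': array([ 0.20437921, -0.51053188,  0.40377603]), 'ee_rot': array([-3.13990129e+00, -1.57588610e-04,  3.80797638e-01]), 'wrist_force': array([-0.71698994, -0.09697727, -0.37211314]), 'wrist_torque': array([ 0.03004103,  0.02251671, -0.01439814]), 'finger_force': 0.0, 'width': 0.09398468604610147}
```

View pics/top0.png

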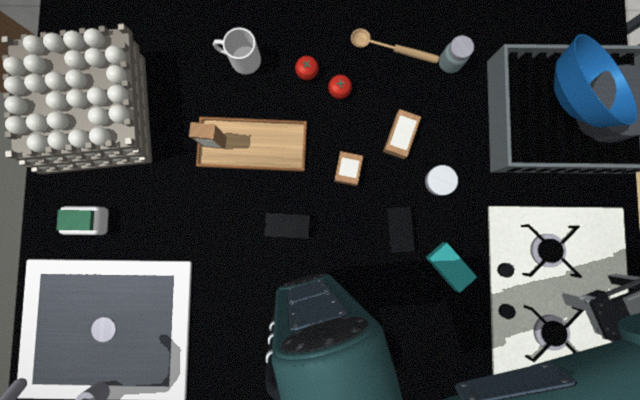

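View pics/side0.png

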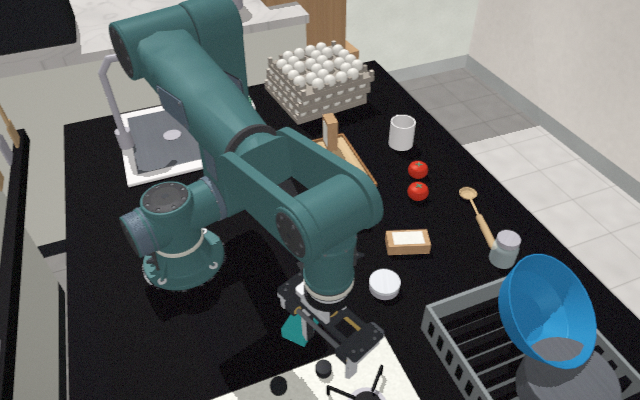

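The top view shows the long carton at about (402,134), the short one at (349,169), and the tray at (195–307, 118–170) with the fellow standing at its left end. In the side view the carton is at (408,242). The tool cannot tilt, so I plan to grip the carton near one end across its width and let it swing upright in the grip. Next I'll measure.

```bash
cat > h.py <<'E'
import numpy as np,cv2
def ray(s,uv,z):
    f=s["image"].shape[0]/2/np.tan(np.radians(s["fovy"]/2)); R,t=s["R"],s["t"]
    uv=np.atleast_2d(uv); d=np.c_[(uv[:,0]-s["cx"])/f,(uv[:,1]-s["cy"])/f,np.ones(len(uv))]@R
    c=-R.T@t; return c+d*((z-c[2])/d[:,2])[:,None]
def blobs(m,amin=60):
    c,_=cv2.findContours(m.astype(np.uint8),cv2.RETR_EXTERNAL,cv2.CHAIN_APPROX_NONE)
    return [k for k in c if cv2.contourArea(k)>amin]
E
python3 - <<'E'
import pickle; from h import *
s=pickle.load(open("s0.pkl","rb"))["top"]; im=s["image"].astype(int)
r,g,b=im[...,0],im[...,1],im[...,2]
def rep(name,k,z):
    P=ray(s,k.reshape(-1,2).astype(float),z)[:,:2].astype(np.float32)
    (c,sz,a)=cv2.minAreaRect(P*1000); 
    print(name,cv2.boundingRect(k),"c",np.round(c,1),"size",np.round(sz,1),"ang",round(a,1))
pale=(r>190)&(g>180)&(b>160)
for k in blobs(pale):
    x,y,w,h=cv2.boundingRect(k)
    if 320<x<425 and 100<y<200: rep("pale",k,.034)
br=(r>b+25)&(r>60)
for k in blobs(br|pale,200):
    x,y,w,h=cv2.boundingRect(k)
    if 180<x<425 and 90<y<200: rep("brown@.034",k,.034); rep("   @.014",k,.014)
E
python3 -c "
import cv2
i=cv2.imread('pics/top0.png')[100:200,180:430]
cv2.imwrite('pics/c1.png',cv2.resize(i,None,fx=3.2,fy=3.2,interpolation=cv2.INTER_CUBIC))"
```

```text
pale (339, 157, 20, 21) c [469.7 -47.9] size [45.5 46.1] ang 79.3
pale (390, 115, 27, 35) c [ 561.3 -185.6] size [45.8 82.3] ang 71.1
brown@.034 (334, 151, 29, 35) c [468.1 -47.5] size [61.1 79.7] ang 79.3
   @.014 (334, 151, 29, 35) c [471.5 -49.1] size [62.5 81.4] ang 79.3
brown@.034 (188, 116, 119, 55) c [529.2 212.2] size [300.9 131.2] ang 88.1
   @.014 (188, 116, 119, 55) c [534.  216.2] size [307.4 134.1] ang 88.1
brown@.034 (383, 109, 38, 50) c [ 558.  -183.2] size [ 63.1 120.5] ang 70.6
   @.014 (383, 109, 38, 50) c [ 563.4 -187.7] size [ 64.5 123.1] ang 70.6
```

View pics/c1.png

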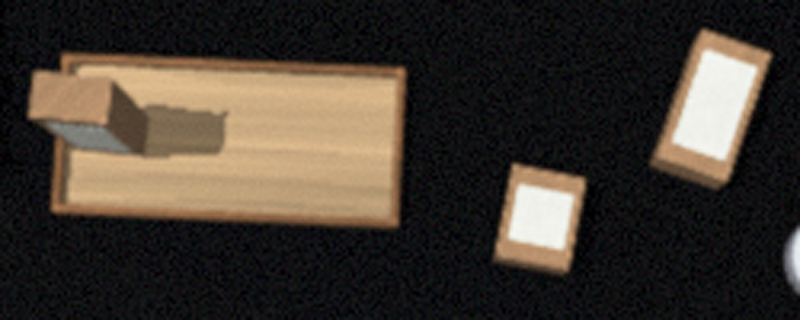

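The crop shows the carton's long axis running lower-left to upper-right. The tray's outer corners in the crop are about (62,53), (406,68), (399,228) and (51,213). I'll cross-check the carton from the side view and place the tray.

Run:
```python
import pickle; from h import *
S=pickle.load(open("s0.pkl","rb")); s=S["top"]
c=np.array([[62,53],[406,68],[399,228],[51,213]])/3.2+[180-.3,100-.3]
P=ray(s,c,.014)[:,:2]; print((P*1000).round(1))
print("lengths",[round(np.linalg.norm(P[i]-P[(i+1)%4])*1000,1) for i in range(4)])
yd=(P[0]-P[1]+P[3]-P[2]); yd/=np.linalg.norm(yd); xd=np.array([yd[1],-yd[0]])
print("yaw",np.degrees(np.arctan2(xd[1],xd[0])),"ctr",P.mean(0)," by -y end:",(P[1]+P[2])/2+yd*.140,"place",(P[1]+P[2])/2+yd*.106)
s=S["side"]; im=s["image"]; pale=(im.min(2)>150)
for k in blobs(pale,100):
    x,y,w,h=cv2.boundingRect(k)
    if 380<x<430 and 225<y<260:
        Q=ray(s,k.reshape(-1,2).astype(float),.034)[:,:2].astype(np.float32)*1000; print("side pale",cv2.minAreaRect(Q))
```

```text
[[603.7 342.4]
 [594.2  60.6]
 [462.3  64.2]
 [471.2 346. ]]
lengths [np.float64(282.0), np.float64(132.0), np.float64(281.9), np.float64(132.6)]
yaw -1.8741465390338357 ctr [0.5328296  0.20331526]  by -y end: [0.53279725 0.20232651] place [0.5316853 0.1683447]
side pale ((564.2597045898438, -186.70111083984375), (46.405242919921875, 84.15199279785156), 70.6994857788086)
```

Call:
apply_moves --moves '[[[8.41,-3.92,0,4.1,0],[8.41,-3.92,0,4.1,0],[8.41,-3.92,0,4.1,0],[8.41,-3.92,0,4.1,0],[8.41,-3.92,0,4.1,0],[8.41,-3.92,0,4.1,0],[8.41,-3.92,0,4.1,0],[8.41,-3.92,1.5,4.1,0],[8.41,-3.92,2.08,4.1,0],[8.41,-3.92,2.08,4.1,0]]]'

```text
time: 1.4
tool_pos: [0.5209, -0.1708, 0.2952]
ee_rot: [-3.141, 0.012, -0.333]
wrist_force: [-0.9, 0.1, 0.3]
width: 0.0939
finger_force: 0.0
```

```bash
cat >> h.py <<'E'
def wray(s,uv,z):
    f=s["image"].shape[0]/2/np.tan(np.radians(s["fovy"]/2)); R,t=s["R"],s["t"]
    uv=np.atleast_2d(uv).astype(float)-[s["cx"],s["cy"]]; r=np.linalg.norm(uv,axis=1)+1e-9; th=r/f
    d=np.c_[uv*(np.sin(th)/r)[:,None],np.cos(th)]@R
    c=-R.T@t; return c+d*((z-c[2])/d[:,2])[:,None]
E
python3 - <<'E'
from bench import telemetry,snapshot; from h import *
s=snapshot("wrist"); im=s["image"]; cv2.imwrite("pics/w1.png",im[:,:,::-1])
o=telemetry.get_obs(); print(o["time"],o["tool_pos"],np.degrees(o["ee_rot"]))
for k in blobs(im.min(2)>150,300):
    Q=wray(s,k.reshape(-1,2),.034)[:,:2].astype(np.float32)*1000; print(cv2.boundingRect(k),cv2.minAreaRect(Q))
E
```

```text
1.45 [ 0.52151118 -0.1720107   0.29890217] [179.99570522   0.29394316 -19.13100305]
(0, 371, 33, 29) ((319.4568786621094, 681.6182861328125), (80.57102966308594, 367.4259338378906), 12.005773544311523)
(423, 204, 73, 75) ((449.8289489746094, -287.16558837890625), (76.88444519042969, 64.99647521972656), 22.903194427490234)
(551, 195, 89, 173) ((227.9849395751953, -576.843017578125), (480.0685729980469, 162.89447021484375), 30.69684600830078)
(291, 103, 59, 102) ((562.7208251953125, -186.5592803955078), (44.68788146972656, 81.15530395507812), 70.27808380126953)
```

View pics/w1.png

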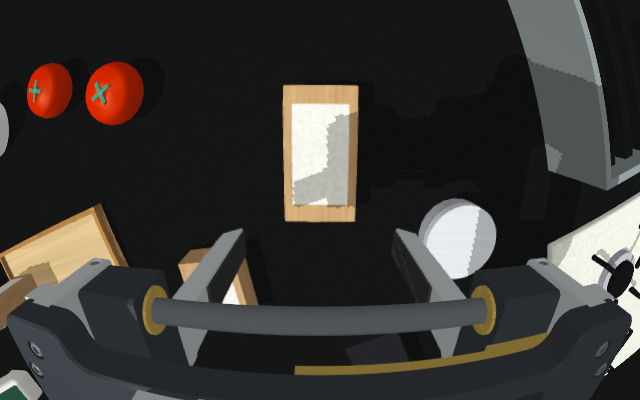

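The wrist view shows the carton straight ahead in line with the tool, its pale panel at (291–350, 103–205). All three views agree on a centre of (0.5625, -0.1865). I'll go down and grip the near end.

Call:
apply_moves --moves '[[[0,0,1.0,0.04,0],[0,0,1.6,0.04,0],[0,0,1.96,0.04,0],[0,0,1.96,0.04,0],[0,0,1.96,0.04,0.5],[0,0,1.96,0.04,0.5],[0,0,1.96,0.04,0.5],[0,0,1.96,0.04,0.5],[0,0,1.96,0.04,0.5]]]'

```text
time: 2.58
tool_pos: [0.5221, -0.1723, 0.2031]
ee_rot: [-3.142, -0.001, -0.342]
wrist_force: [-0.4, 0.0, 2.6]
width: 0.0577
finger_force: 30.0
```

Call:
apply_moves --moves '[[[0,0,-0.5,0,0.5],[0,0,-1.2,0,0.5],[0,0,-2,0,0.5],[0,0,-2.8,0,0.5],[0,0,-3,0,0.5],[0,0,-3,0,0.5],[0,0,-3,0,0.5]]]'

```text
time: 3.45
tool_pos: [0.5216, -0.1722, 0.35]
ee_rot: [-3.141, 0.005, -0.342]
wrist_force: [-0.3, -0.1, -1.2]
width: 0.0575
finger_force: 30.0
```

Run:
```python
from bench import telemetry,snapshot; from h import *
s=snapshot("wrist"); im=s["image"]; t=snapshot("side")["image"][100:340,250:490]
cv2.imwrite("pics/w2.png",np.hstack([im[::,100:540],cv2.resize(t,(400,400))])[:,:,::-1][:, :800])
o=telemetry.get_obs(); print(o["time"],o["tool_pos"],np.degrees(o["ee_rot"]),o["wrist_force"],o["wrist_torque"])
```

```text
3.55 [ 0.52165121 -0.17224808  0.3502855 ] [-179.98419983    0.23947536  -19.58209306] [ 0.85680734 -0.53928787 -0.58827457] [0.0899329  0.07636269 0.01081783]
```

View pics/w2.png

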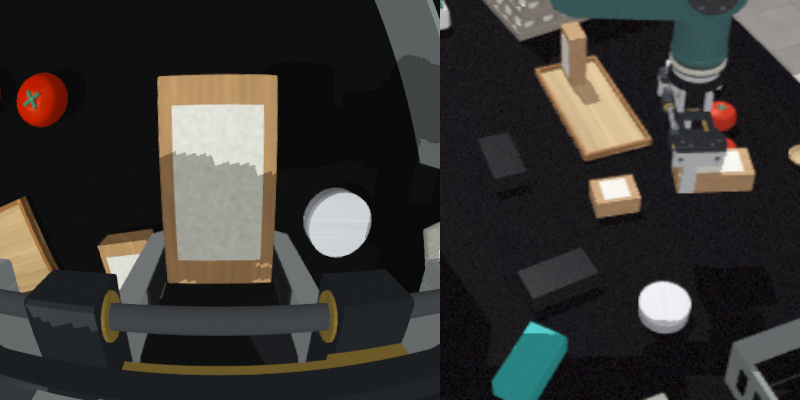

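The carton is held rigidly level, with its far end at row 75 of the wrist view. I'll test whether a smaller closure command lowers the grip force, so that gravity can swing it.

Call:
apply_moves --moves '[[[0,0,0,0,0.42],[0,0,0,0,0.41],[0,0,0,0,0.4]]]'

```text
time: 3.92
tool_pos: [0.522, -0.1724, 0.3526]
ee_rot: [3.142, 0.0, -0.342]
wrist_force: [0.5, 0.7, -0.7]
width: 0.0578
finger_force: 30.0
```

Call:
apply_moves --moves '[[[0,0,0,0,0.395],[0,0,0,0,0.39]]]'

```text
time: 4.18
tool_pos: [0.5219, -0.1724, 0.3528]
ee_rot: [3.141, -0.0, -0.342]
wrist_force: [0.0, -0.6, 0.7]
width: 0.0579
finger_force: 23.6
```

Call:
apply_moves --moves '[[[0,0,0,0,0.388],[0,0,0,0,0.386]]]'

```text
time: 4.42
tool_pos: [0.5219, -0.1724, 0.3527]
ee_rot: [3.142, -0.0, -0.342]
wrist_force: [0.2, 0.3, -1.3]
width: 0.0578
finger_force: 11.5
```

```bash
cat >> h.py <<'E'
def panel(s):
    im=s["image"]; f=s["image"].shape[0]/2/np.tan(np.radians(s["fovy"]/2))
    m=(im.min(2)>90)&(im.max(2).astype(int)-im.min(2)<60)
    m[:,:250]=0; m[:,385:]=0; m[275:]=0
    return [cv2.boundingRect(k) for k in blobs(m,150)]
E
python3 - <<'E'
from bench import telemetry,snapshot; from h import *
s=snapshot("wrist"); cv2.imwrite("pics/w3.png",s["image"][:,:,::-1]); print(panel(s))
o=telemetry.get_obs(); print(o["finger_force"],o["width"],o["wrist_torque"])
E
```

```text
[(374, 231, 11, 39), (250, 231, 14, 44), (271, 104, 94, 157)]
11.519215106964111 0.05793205017762934 [ 0.02910877  0.0754033  -0.03583407]
```

Call:
apply_moves --moves '[[[0,0,0,0,0.385],[0,0,0,0,0.3845]]]'

```text
time: 4.72
tool_pos: [0.5219, -0.1724, 0.3527]
ee_rot: [3.142, -0.0, -0.342]
wrist_force: [0.4, -0.4, -0.5]
width: 0.0581
finger_force: 7.3
```

Run:
```python
from bench import telemetry,snapshot; from h import *
s=snapshot("wrist"); cv2.imwrite("pics/w4.png",s["image"][:,:,::-1]); print(panel(s))
o=telemetry.get_obs(); print(o["finger_force"],o["width"],o["wrist_torque"])
```

```text
[(374, 231, 11, 39), (250, 231, 14, 44), (271, 104, 94, 157)]
7.285293415188789 0.05794950740097978 [ 0.08278012  0.05321137 -0.00455932]
```

Call:
apply_moves --moves '[[[0,0,0,0,0.384],[0,0,0,0,0.384]]]'

```text
time: 5.03
tool_pos: [0.5219, -0.1724, 0.3527]
ee_rot: [3.142, -0.0, -0.342]
wrist_force: [0.3, 1.4, -1.0]
width: 0.0582
finger_force: 5.9
```

Run:
```python
from bench import telemetry,snapshot; from h import *
s=snapshot("wrist"); cv2.imwrite("pics/w5.png",s["image"][:,:,::-1]); print(panel(s))
o=telemetry.get_obs(); print(o["finger_force"],o["width"],o["wrist_torque"])
```

```text
[(374, 231, 11, 39), (250, 231, 14, 44), (271, 104, 94, 157)]
5.934305191040039 0.057905335618776685 [ 0.006       0.0373691  -0.03894252]
```

Call:
apply_moves --moves '[[[0,0,0,0,0.3835],[0,0,0,0,0.3835]]]'

```text
time: 5.32
tool_pos: [0.522, -0.1723, 0.3527]
ee_rot: [3.142, -0.0, -0.342]
wrist_force: [0.4, -0.1, -0.9]
width: 0.0581
finger_force: 4.6
```

```bash
cat > look.py <<'E'
import sys
from bench import telemetry,snapshot; from h import *
s=snapshot("wrist"); cv2.imwrite(f"pics/{sys.argv[1]}.png",s["image"][:,:,::-1]); print(panel(s))
o=telemetry.get_obs(); print(o["time"],o["finger_force"],o["width"])
E
python3 look.py w6
```

```text
[(374, 231, 11, 39), (250, 231, 14, 44), (271, 104, 94, 157)]
5.375 4.624124318361282 0.05826870837385082
```

Call:
apply_moves --moves '[[[0,0,0,0,0.383],[0,0,0,0,0.383]]]'

```text
time: 5.62
tool_pos: [0.522, -0.1724, 0.3528]
ee_rot: [3.141, -0.0, -0.342]
wrist_force: [0.9, 1.0, -0.0]
width: 0.0576
finger_force: 0.9
```

```bash
python3 look.py w7
```

```text
[(372, 230, 13, 41), (250, 230, 17, 45), (278, 109, 83, 140)]
5.675 2.313258647918701 0.05797117432543997
```

Run:
```python
from bench import snapshot; import cv2,numpy as np
w=cv2.imread("pics/w7.png")[:,120:520]; t=snapshot("side")["image"][100:340,250:490,::-1]
cv2.imwrite("pics/v7.png",np.hstack([w,cv2.resize(t,(400,400))]))
```

```text
(no output)
```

View pics/v7.png

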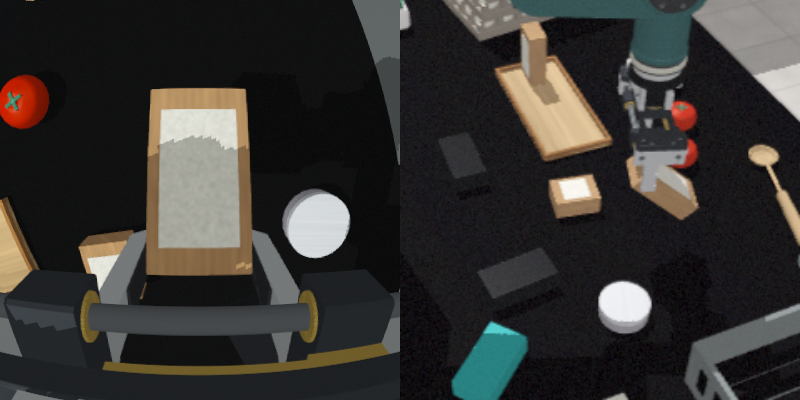

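The carton is swinging. The wrist view shows it tipping, and the slightly later side view shows about 35°, its far end near (690,215). I'll let a little more time pass at this light grip.

Call:
apply_moves --moves '[[[0,0,0,0,0.383],[0,0,0,0,0.383]]]'

```text
time: 5.98
tool_pos: [0.5219, -0.1724, 0.3527]
ee_rot: [3.142, -0.0, -0.342]
wrist_force: [1.0, 0.7, -0.7]
width: 0.058
finger_force: 0.3
```

```bash
python3 look.py w8
```

```text
[(368, 229, 17, 42), (250, 229, 20, 46), (284, 196, 71, 30)]
6.025 0.0 0.057631897240581584
```

Call:
apply_moves --moves '[[[0,0,0,0,0.388],[0,0,0,0,0.4]]]'

```text
time: 6.28
tool_pos: [0.522, -0.1724, 0.3529]
ee_rot: [3.141, -0.001, -0.342]
wrist_force: [0.4, -0.3, 0.2]
width: 0.0565
finger_force: 0.0
```

```bash
python3 look.py w9
python3 - <<'E'
from bench import snapshot; import cv2,numpy as np
w=cv2.imread("pics/w9.png")[:,120:520]; t=snapshot("side")["image"][100:340,250:490,::-1]
cv2.imwrite("pics/v9.png",np.hstack([w,cv2.resize(t,(400,400))]))
E
```

```text
[(367, 229, 18, 46), (250, 229, 22, 46), (293, 201, 58, 5)]
6.325 0.0 0.05602943324112071
```

View pics/v9.png

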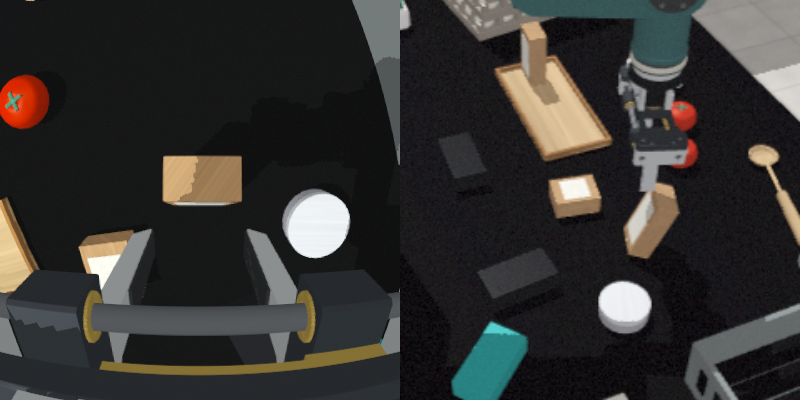

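The carton slid out and is landing on its end, clear below the fingers. In the side view it is tilted, at (650,220), and still moving. I'll open the gripper, hold still and see how it settles.

Call:
apply_moves --moves '[[[0,0,0,0,0],[0,0,0,0,0],[0,0,0,0,0],[0,0,0,0,0],[0,0,0,0,0],[0,0,0,0,0],[0,0,0,0,0],[0,0,0,0,0]]]'

```text
time: 7.38
tool_pos: [0.522, -0.1723, 0.3527]
ee_rot: [3.142, -0.0, -0.342]
wrist_force: [-0.3, 0.8, 0.3]
width: 0.0938
finger_force: 0.0
```

```bash
python3 look.py w10
python3 - <<'E'
from bench import snapshot; import cv2,numpy as np,pickle
t=snapshot("side"); T=snapshot("top"); pickle.dump(dict(side=t,top=T),open("s1.pkl","wb"))
w=cv2.imread("pics/w10.png")[:,120:520]; t=t["image"][100:340,250:490,::-1]
cv2.imwrite("pics/v10.png",np.hstack([w,cv2.resize(t,(400,400))]))
E
```

```text
[(297, 78, 48, 84)]
7.425 0.0 0.09384784470737148
```

View pics/v10.png

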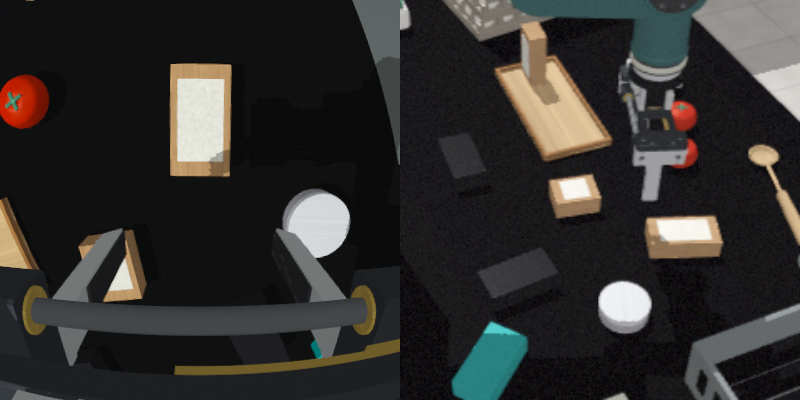

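The carton fell flat again a little further out, still in line with the tool and undamaged. I'll retry with the swing done low, so that if it slips it lands on its end between the fingers. First I'll re-measure.

Run:
```python
import pickle; from h import *; from bench import telemetry,snapshot
S=pickle.load(open("s1.pkl","rb")); P=snapshot("wrist")
def show(n,s,fn,m,lo,hi):
    for k in blobs(m,100):
        Q=fn(s,k.reshape(-1,2).astype(float),.034)[:,:2].astype(np.float32)*1000
        c,sz,a=cv2.minAreaRect(Q)
        if 500<c[0]<700 and -330<c[1]<-100: print(n,np.round(c,1),np.round(sz,1),round(a,2)); 
show("wrist",P,wray,P["image"].min(2)>130,0,0)
show("top",S["top"],ray,S["top"]["image"].min(2)>160,0,0)
show("side",S["side"],ray,S["side"]["image"].min(2)>140,0,0)
o=telemetry.get_obs(); y=o["ee_rot"][2]; print(o["tool_pos"],np.degrees(y))
```

```text
wrist [ 592.  -199.3] [45.6 80.9] 69.87
side [ 593.6 -199.2] [46.5 85.2] 67.64
[ 0.52193069 -0.1723633   0.35267276] -19.58171129251092
```

Call:
apply_moves --moves '[[[0.69,0.03,1.0,0.05,0],[0.69,0.03,2.0,0.05,0],[0.69,0.03,2.7,0.05,0],[0.69,0.03,3.0,0.05,0],[0.69,0.03,3.0,0.05,0],[0.69,0.03,3.0,0.05,0.5],[0.69,0.03,3.0,0.05,0.5],[0.69,0.03,3.0,0.05,0.5],[0.69,0.03,3.0,0.05,0.5],[0.69,0.03,3.0,0.05,0.5]]]'

```text
time: 8.82
tool_pos: [0.554, -0.1853, 0.2031]
ee_rot: [-3.142, -0.001, -0.35]
wrist_force: [-0.9, 0.4, 1.7]
width: 0.0576
finger_force: 30.0
```

Call:
apply_moves --moves '[[[0,0,-0.5,0,0.5],[0,0,-1.1,0,0.45],[0,0,-1.64,0,0.42],[0,0,-1.64,0,0.4],[0,0,-1.64,0,0.39],[0,0,-1.64,0,0.387],[0,0,-1.64,0,0.385],[0,0,-1.64,0,0.384],[0,0,-1.64,0,0.3835]]]'

```text
time: 9.95
tool_pos: [0.5539, -0.1853, 0.2845]
ee_rot: [3.142, 0.0, -0.351]
wrist_force: [-0.3, 0.3, -0.9]
width: 0.0581
finger_force: 3.6
```

```bash
python3 look.py w11
```

```text
[(250, 231, 15, 44), (373, 230, 12, 41), (272, 109, 93, 156)]
10.0 3.606813959777355 0.05861229112862733
```

Call:
apply_moves --moves '[[[0,0,0,0,0.3833]]]'

```text
time: 10.12
tool_pos: [0.554, -0.1854, 0.2848]
ee_rot: [3.141, -0.0, -0.35]
wrist_force: [0.1, -0.7, -0.6]
width: 0.058
finger_force: 2.3
```

```bash
python3 look.py w12
```

```text
[(372, 230, 13, 42), (250, 230, 16, 45), (277, 108, 85, 150)]
10.175 3.0936576426029205 0.058050754714171926
```

Call:
apply_moves --moves '[[[0,0,0,0,0.3834]]]'

```text
time: 10.3
tool_pos: [0.5539, -0.1853, 0.2847]
ee_rot: [3.142, -0.0, -0.35]
wrist_force: [0.1, 1.7, -0.2]
width: 0.0577
finger_force: 1.9
```

```bash
python3 look.py w13
```

```text
[(368, 229, 17, 43), (250, 229, 20, 46), (280, 163, 79, 75)]
10.35 1.586640290915966 0.05768346727858262
```

Call:
apply_moves --moves '[[[0,0,0,0,0.3838]]]'

```text
time: 10.48
tool_pos: [0.5539, -0.1853, 0.2847]
ee_rot: [3.142, -0.0, -0.35]
wrist_force: [0.3, -0.6, -1.0]
width: 0.0581
finger_force: 2.9
```

```bash
python3 look.py w14
```

```text
[(367, 229, 18, 43), (250, 229, 21, 46), (280, 175, 78, 61)]
10.525 2.860979698598385 0.058078923054099056
```

```bash
cat >> h.py <<'E'
def tilt(s,L=.081,W=.0455):
    im=s["image"]; m=(im.min(2)>90)&(im.max(2).astype(int)-im.min(2)<60); m[:,:268]=0; m[:,364:]=0; m[275:]=0
    k=max(blobs(m,100),key=cv2.contourArea); h=cv2.convexHull(k)
    q=h.reshape(-1,2)
    for e in np.arange(1,12,.5):
        a=cv2.approxPolyDP(h,e,True)
        if len(a)<=4: q=a.reshape(-1,2); break
    if len(q)!=4: return None
    q=q[np.argsort(q[:,1])]; q=np.r_[q[:2][np.argsort(q[:2,0])],q[2:][np.argsort(-q[2:,0])]].astype(float)  # far-left, far-right, near-right, near-left
    f=200/np.tan(np.radians(s["fovy"]/2)); u=q-[s["cx"],s["cy"]]; r=np.linalg.norm(u,axis=1); n=u*(np.tan(r/f)/r)[:,None]
    obj=np.array([[L/2,W/2,0],[L/2,-W/2,0],[-L/2,-W/2,0],[-L/2,W/2,0]])
    ok,rv,tv=cv2.solvePnP(obj,n,np.eye(3),None)
    A=s["R"].T@cv2.Rodrigues(rv)[0]; c=s["R"].T@(tv.ravel()-s["t"])
    return q.tolist(),"below horizontal",np.degrees(np.arcsin(-A[2,0])).round(1),"panel mid",c.round(4)
E
python3 - <<'E'
from h import *; from bench import snapshot
print(tilt(snapshot("wrist")))
E
```

```text
([[292.0, 175.0], [347.0, 177.0], [357.0, 235.0], [280.0, 234.0]], 'below horizontal', np.float64(75.4), 'panel mid', array([ 0.5716, -0.193 ,  0.0559]))
```

Call:
apply_moves --moves '[[[0,0,0,0,0.3835]]]'

```text
time: 10.7
tool_pos: [0.554, -0.1853, 0.2847]
ee_rot: [3.142, -0.0, -0.35]
wrist_force: [0.4, 0.1, -1.5]
width: 0.0574
finger_force: 1.9
```

```bash
cat > lk2.py <<'E'
from h import *; from bench import snapshot,telemetry
s=snapshot("wrist"); print(panel(s),tilt(s)); o=telemetry.get_obs(); print(o["time"],o["finger_force"],o["tool_pos"])
E
python3 lk2.py
```

```text
[(367, 229, 18, 43), (250, 229, 21, 46), (280, 175, 78, 61)] ([[292.0, 175.0], [347.0, 177.0], [357.0, 235.0], [280.0, 234.0]], 'below horizontal', np.float64(75.4), 'panel mid', array([ 0.5716, -0.193 ,  0.0559]))
10.75 1.9126013293862343 [ 0.55396659 -0.18533801  0.28471656]
```

The carton now hangs steadily about 75° down, roughly 15° short of upright. I'll lower it until its edge touches the counter at a light grip, then check.

Call:
apply_moves --moves '[[[0,0,0.06,0,0.384],[0,0,0.12,0,0.384],[0,0,0.18,0,0.384]]]'

```text
time: 11.12
tool_pos: [0.5547, -0.1856, 0.2779]
ee_rot: [3.141, -0.005, -0.35]
wrist_force: [0.1, 0.5, 5.8]
width: 0.0579
finger_force: 3.6
```

```bash
python3 lk2.py
```

```text
[(368, 229, 17, 43), (250, 229, 20, 46), (279, 179, 81, 60)] ([[291.0, 179.0], [348.0, 180.0], [359.0, 238.0], [279.0, 238.0]], 'below horizontal', np.float64(76.8), 'panel mid', array([ 0.5729, -0.1936,  0.0565]))
11.175 3.5982711240649223 [ 0.55451895 -0.18552706  0.27739418]
```

Call:
apply_moves --moves '[[[0.1,0,0,0,0.384],[0.2,0,0,0,0.384],[0.3,0,0,0,0.384],[0.4,0,0,0,0.384],[0.4,0,0,0,0.384]]]'

```text
time: 11.8
tool_pos: [0.5729, -0.1923, 0.2746]
ee_rot: [3.142, 0.001, -0.35]
wrist_force: [-0.8, -0.1, -1.1]
width: 0.0582
finger_force: 3.6
```

```bash
python3 lk2.py
```

```text
[(367, 229, 18, 43), (250, 229, 21, 46), (279, 195, 80, 44)] ([[291.0, 196.0], [347.0, 196.0], [358.0, 238.0], [279.0, 238.0]], 'below horizontal', np.float64(87.1), 'panel mid', array([ 0.5829, -0.197 ,  0.0506]))
11.85 3.610055185854435 [ 0.57275922 -0.19224044  0.27469508]
```

The carton is now 87° down, almost upright and resting on its end. I'll grip firmly, lift and carry it over the tray.

Call:
apply_moves --moves '[[[0,0,0,0,0.39],[0,0,0,0,0.42],[0,0,0,0,0.5],[0,0,-0.3,0,0.5],[0,0,-0.8,0,0.5],[0,0,-1.2,0,0.5],[0,0,-1.2,0,0.5]]]'

```text
time: 12.72
tool_pos: [0.5732, -0.1924, 0.3393]
ee_rot: [3.141, -0.007, -0.35]
wrist_force: [0.2, -0.8, -0.6]
width: 0.0579
finger_force: 30.0
```

Call:
apply_moves --moves '[[[-0.3,-0.65,0,-0.2,0.5],[-0.7,-1.4,0,-0.5,0.5],[-1.1,-2.2,0,-0.8,0.5],[-1.5,-3.1,0,-1.1,0.5],[-1.9,-4.0,0,-1.4,0.5],[-2.3,-4.9,0,-1.6,0.5],[-2.7,-5.7,0,-1.75,0.5],[-3.0,-6.3,0,-1.82,0.5],[-3.12,-6.53,0,-1.82,0.5],[-3.12,-6.53,0,-1.82,0.5]]]'

```text
time: 13.98
tool_pos: [0.5382, 0.1682, 0.3352]
ee_rot: [3.141, 0.001, -0.032]
wrist_force: [0.3, -0.4, -1.7]
width: 0.0584
finger_force: 30.0
```

```bash
python3 lk2.py
python3 - <<'E'
from bench import snapshot,telemetry; from h import *
import pickle
W,T,D=snapshot("wrist"),snapshot("top"),snapshot("side"); pickle.dump((W,T,D),open("s2.pkl","wb"))
cv2.imwrite("pics/v15.png",np.hstack([W["image"][:,120:520],cv2.resize(D["image"][80:280,220:420],(400,400))])[:,:,::-1])
print(np.degrees(telemetry.get_obs()["ee_rot"]))
E
```

```text
[(367, 229, 18, 42), (250, 229, 21, 46), (279, 195, 80, 44), (250, 0, 35, 16)] ([[291.0, 195.0], [347.0, 196.0], [358.0, 238.0], [279.0, 238.0]], 'below horizontal', np.float64(86.7), 'panel mid', array([0.5492, 0.1668, 0.1111]))
14.025 29.99972105026245 [0.53840552 0.16743562 0.33530112]
[ 1.79962990e+02  3.41316089e-03 -1.98701431e+00]
```

View pics/v15.png

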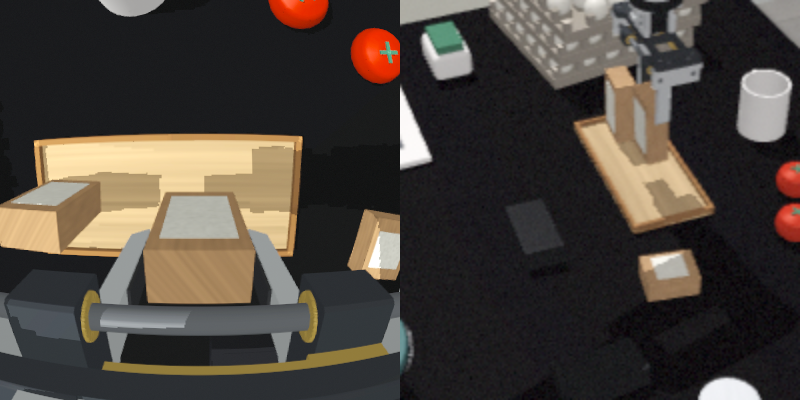

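The carton is upright over the tray beside its fellow, with the tray's far corners at about (154,140) and (422,137) in the full wrist image. One quick check of the tray corners from the wrist view, then lower.

Run:
```python
import pickle; from h import *
W,T,D=pickle.load(open("s2.pkl","rb")); print(wray(W,[[422,137],[154,140]],.014).round(4))
```

```text
[[0.5949 0.0605 0.014 ]
 [0.6051 0.3406 0.014 ]]
```

Call:
apply_moves --moves '[[[0,-0.02,0.4,0,0.5],[0,-0.02,0.8,0,0.5],[0,-0.02,1.0,0,0.5],[0,-0.02,1.06,0,0.5],[0,-0.02,1.06,0,0.5],[0,-0.02,1.06,0,0.5]]]'

```text
time: 14.92
tool_pos: [0.5387, 0.169, 0.2836]
ee_rot: [-3.141, -0.002, -0.033]
wrist_force: [0.2, -0.2, -0.8]
width: 0.0581
finger_force: 30.0
```

Call:
apply_moves --moves '[[[0,0,0.04,0,0.5],[0,0,0.06,0,0.5],[0,0,0.06,0,0.5]]]'

```text
time: 15.3
tool_pos: [0.5385, 0.1691, 0.2806]
ee_rot: [-3.141, -0.001, -0.033]
wrist_force: [-1.8, -0.3, 2.7]
width: 0.0579
finger_force: 30.0
```

Touching the floor. Release gently, open, wait for it to settle, then rise straight up.

Call:
apply_moves --moves '[[[0,0,0,0,0.388],[0,0,0,0,0.384],[0,0,0,0,0.38],[0,0,0,0,0.36],[0,0,0,0,0.3],[0,0,0,0,0.1],[0,0,0,0,0],[0,0,0,0,0],[0,0,0,0,0]]]'

```text
time: 16.42
tool_pos: [0.5383, 0.169, 0.2797]
ee_rot: [3.142, -0.0, -0.033]
wrist_force: [-0.7, 0.1, 0.4]
width: 0.0937
finger_force: 0.0
```

Call:
apply_moves --moves '[[[0,0,-0.3,0,0],[0,0,-0.8,0,0],[0,0,-1.6,0,0],[0,0,-2.4,0,0],[0,0,-2.4,0,0],[0,0,-2.4,0,0],[0,0,-2.4,0,0],[0,0,-2.4,0,0]]]'

```text
time: 17.42
tool_pos: [0.5382, 0.169, 0.398]
ee_rot: [3.141, 0.003, -0.033]
wrist_force: [-1.2, -0.0, 0.3]
width: 0.0943
finger_force: 0.0
```

Run:
```python
from bench import snapshot,telemetry; from h import *
W,D=snapshot("wrist"),snapshot("side")
cv2.imwrite("pics/v16.png",np.hstack([W["image"][:,120:520],cv2.resize(D["image"][80:280,220:420],(400,400))])[:,:,::-1])
o=telemetry.get_obs(); print(o["time"],o["tool_pos"],o["wrist_force"])
```

```text
17.525 [0.53831535 0.16900912 0.39861597] [-0.08927154 -0.17091825 -0.09036895]
```

View pics/v16.png

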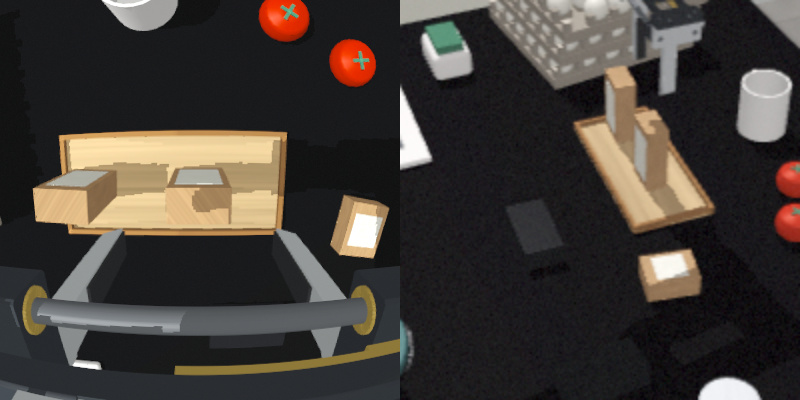

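The carton stands upright between the rims, parallel to its fellow. Its top end is at about (286–351, 187–223) in the full wrist image. Numeric check:

Run:
```python
from bench import snapshot; from h import *
W=snapshot("wrist"); P=wray(W,[[286,187],[350,187],[351,223],[285,223]],.116)[:,:2]
print((P*1000).round(1),(P.mean(0)*1000).round(1)); d=P[0]-P[1]; print("yaw",np.degrees(np.arctan2(-d[0],d[1])))
```

```text
[[555.3 196.2]
 [553.5 140.3]
 [520.2 139.5]
 [522.1 199.2]] [537.8 168.8]
yaw -1.8808365237715285
```

```bash
python3 -c "
from bench import ticket; print(ticket.close_job())"
```

```text
the job is handed in; nothing more can be done
None
```

The long carton stands upright on its short end in the tray, about 5 mm off the middle point and turned to match its fellow; I dropped it once on the counter on the way, didn't touch the other two cartons, and handed the job in at about 17.6 s (no verdict was shown).

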